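# Shim the rocking run-out stand

### The job

The spindle-checking stand rocks because one foot, at its corner near the robot and on the right, hangs clear of the bench. Without picking anything up, push the wooden wedge along the bench, thin end first, under that short foot until it is snug and the foot bears on it, then back off. Stop there: do not jack the stand up, its other three feet must keep standing on the bench; touch only the wedge, do not shove the stand, and leave the other things alone.

Things in the scene. Friction and masses are not known exactly. Their poses are not given: they have to be found in the camera images.
- stand: Bench centres: blue base 186 x 336 mm, loose, 5 kg, two posts 140 mm tall holding a turned spindle, dial gauge up to 200 mm. Origin: on the bench below the short foot's centre; x across it (about away from the robot), y along it (about left), z up. Covers x -18 to 168, y -18 to 318 mm; underside 28 mm up, nearest post at y = 37 mm. Rocks if about 6 N presses on the short corner.
- short_foot: The short foot: a steel dome of 12 mm radius below the near-right lug, its screw wound up so that its lowest point (the origin) hangs 10 mm above the bench. z up.
- foot_far_right: Standing foot, 12 mm radius dome, at x = 150, y = 0 mm of the stand. Origin: its lowest point, on the bench.
- foot_near_left: Standing foot, the same, at x = 0, y = 300 mm of the stand. Origin: its lowest point, on the bench.
- foot_far_left: Standing foot, the same, at x = 150, y = 300 mm of the stand. Origin: its lowest point, on the bench.
- wedge: Pale wooden wedge flat on the bench, right of the short foot: 130 x 55 mm, 70 g. Origin: centre of underside; y axis to the thin end, z up. 20 mm high at the square butt (y = -65 mm), sloping to 3 mm at the thin end (+65): meets the foot some 53 mm in from the thin end. Slides free at under 1 N; then 5 to 12 N of push is snug, far more jacks the stand. Friction keeps it in.
- offcut: Bystander: flat rectangular offcut of the same wood, 120 x 45 x 18 mm, of even thickness. Origin: centre of its underside.
- finial: Bystander: small dark turned finial, 44 mm wide, 58 mm tall, standing. Origin: centre of its underside.
- glue: Bystander: yellow glue bottle with white cap, 60 mm wide, 150 mm tall, standing. Origin: centre of its underside.
Things that resemble listed ones, but are neither listed nor needed, are in the scene too. Leave any turquoise look-alike of the wedge alone.

How it is judged:
At the end, for the whole second after the job is handed in: The wedge lies flat on the bench (within 0.03 rad) with the short foot bearing on it with more than 1.5 N, each of the other three feet still bears more than 1 N, the stand is level within 0.008 rad, and wedge and stand are at rest (contact force between wedge and short_foot above 1.5 N and contact force between each of foot_far_right, foot_near_left, foot_far_left and anything else above 1 N and angle between stand's own z axis and vertical below 0.008 rad and angle between wedge's own z axis and vertical below 0.03 rad and linear speed of each of wedge, stand below 0.005 m/s); the robot touches nothing.
It fails at once if the wedge is lifted or tipped up off the bench (height (world z) of wedge above 0.01 m or angle between wedge's own z axis and vertical above 0.15 rad).
It fails at once if the stand is shoved more than 20 mm along the bench (distance of stand from where it was at the start of the episode above 0.02 m).
It fails at once if the robot presses or pushes on the stand itself (over 2 N) (contact force between any of the arm, the fingers and stand above 2 N).
It fails at once if the stand is jacked or tipped well out of level (over 0.025 rad) (angle between stand's own z axis and vertical above 0.025 rad).
It fails at once if a bystander (offcut, finial or glue bottle) is moved more than 20 mm (distance of any of offcut, finial, glue from where it was at the start of the episode above 0.02 m).
It also fails if it takes over 58 s, if anything falls off the work surface, if the arm or the gripper's body presses on something with over 40 N, if the wrist force passes 120 N, or if a joint passes its speed limit or range.

### The arm

A 7-joint arm with a two-finger parallel gripper is mounted at the origin on the work surface. World frame = base frame: x ahead of the robot, y to its left, z up, the work surface at z = 0. Lengths are in m, angles in rad, forces in N, time in s.
With the tool pointing down it reaches from about 0.4 to 0.925 m from the base axis. Payload 4.1 kg.
Tool frame: the origin (TCP) lies at the very end of the fingers, on their centre line; the grasp point (between the pads) lies 19 mm behind it (ctrl.grip_depth is the z of the grasp point in the tool frame, in m); z points along the fingers, y is the line along which they close (so a half turn about z gives the same grasp; the last joint's range is limited). The gripper opens to 85 mm and grips with 20 to 120 N. Pads are 22 mm wide; open, the fingers measure 114 mm over their backs; the gripper's body (76 mm by 85 mm) begins 54 mm behind the grasp point. The pads swing forward as they close: fully open they stand 13 mm farther back than shut.
Start: joints at [-0.099, 0.398, 0.045, 1.537, -0.019, 1.207, -0.051], TCP at [0.65, 0, 0.231] pointing down, gripper open.
Joint ranges: [-2.82, 2.82], [-0.49, 2.23], [-1.37, 1.46], [0, 2.46], [-1.36, 4.5], [0.23, 2], [-2.94, 2.94]. Speed limits (rad/s): [2.57, 2.57, 3.14, 3.14, 3.14, 3.14, 3.14].

### API

Orientations are given as a unit quaternion [x, y, z, w].
In Python, from station import ctrl gives the robot as it stands.
- The arm moves only by the tool send_rows, never from a script. Its argument "steps" is a list of rows, each a list of 3 entries, a list of its own where there are three numbers: the shift along the tool's x, y, z in m, then the turn, a rotation vector about the tool's x, y, z in rad, then the closure, from 0 (fully open) to 1 (shut). In form: [[[tx, ty, tz], [rx, ry, rz], jaw], ...]. A call has 1 to 12 rows; each row is the pose to reach, as a shift and turn from the pose commanded when the call began, along the tool's axes at that moment; what a row does not reach only later rows make up. A row lasts 1/10 s, in which the tool goes at most 50 mm and 8.59 degrees, less where a joint would pass 70% of its speed; a pose out of reach is approached as far as the arm can. A call with a gripper value outside its range is refused whole. The fingers move at their own pace and stop on an object; "squeeze" is the grip in N (left out, the last holds). Time passes only in rows, so rows that repeat a pose let the fingers close. It gives the time, the measured TCP pose, the force, the opening and the grip force at its end, in the units of the state.
- ctrl.observe(): the state, without advancing time (a new reading comes with each control period).
- ctrl.camera(name): name is "scene" or "side" or "wrist"; returns a dict with "color" (420x560x3 uint8, red, green, blue), "fov_y" (degrees; the focal length in pixels is half the picture's height over the tangent of half this angle, whatever the lens; pixels are square), "cx", "cy" (the principal point, pixels), "k1" (the pictures are not rectified: a ray, as slopes to the right and down, at radius r is drawn at 1 + k1 r^2 times it, then the intrinsics apply), "world_from_camera" (4x4, takes a point from camera to world coordinates). Camera axes: x right, y down, z forward; pixel columns grow to the right and rows downward; lengths in m; the calibration is good to about 2 mm. A picture is of the moment at which its call begins. There is no depth.
- ctrl.close_job(): hands the job in; it is judged then, once.
Trained networks look in the newest picture that a camera, given by its name, has taken for a name from the list of things; names that differ only in an ending like _2 or _b are one class to them, and where a whole thing is asked for, a point or a joint stands for the part that bears it (a point fixed in the world has none). Each returns a list of dicts, best first, with "score" (0 to 1); they miss things now and then, are a little off and sometimes report something else, mostly with a low value. They report only what shows in the picture. A call takes as long as a camera call. They do not tell look-alikes from the thing itself.
- ctrl.spot_in(thing, camera): "box" ([left, top, right, bottom] in pixels, round what is visible of it).
- ctrl.trace(thing, camera): "pixels" (420x560 bool, what is visible of it) and "box" ([left, top, right, bottom] in pixels, round what is visible of it).
- ctrl.pinpoint(thing, camera): "xy" ([column, row] in pixels: a listed point, or the origin of a listed thing).
The state is a dict: "time": time; "q": joint angles; "joint_vel": joint speeds; "joint_torque": joint torques, N m; "tcp_pos": TCP position; "tool_rot": TCP orientation; "ft_force": force on the tool from outside, world axes, zero at the start; "moment": the same for the moment, N m; "gripper_width": finger opening in m; "grasp_force": force on a finger pad.
Only numpy, scipy, OpenCV 4.12 (cv2) and the standard library are available. Lean on these libraries where they do the work, as an engineer would, in place of code of your own. Each camera call takes 0.05 s, during which the arm holds its last target. There are 200 camera calls.

## Working session

There is one attempt and no reset: what is moved stays moved. The work goes in short steps, Python scripts to look and compute and a tool call to move; the robot and the scene stay as the last step left them, time stands still between calls to the robot, and variables do not carry over. Pictures are saved under pics/ and viewed, at most 10 in all, crops included, and the job is handed in when it is done.

Besides the shell and the picture viewer there is one more tool, called after "Emit:" as name([rows], argument=value, ...), one row to a line, values as JSON. send_rows: Moves the arm, as the interface text tells. Its arguments: {"type":"object","properties":{"steps":{"type":"array"},"squeeze":{"type":"number"}},"required":["steps"]}

```bash
mkdir -p pics; cat > h.py <<'E'
import numpy as np, cv2
from station import ctrl
def save(c,f): cv2.imwrite(f,c["color"][:,:,::-1])
def ray(c,uv):
    f=210/np.tan(np.radians(c["fov_y"])/2)
    d=(np.array(uv,float)-[c["cx"],c["cy"]])/f
    s=d.copy()
    for _ in range(20): s=d/(1+c["k1"]*(s@s))
    T=np.array(c["world_from_camera"]); return T[:3,3],T[:3,:3]@np.r_[s,1]
def onz(c,uv,z):
    o,d=ray(c,uv); return o+d*(z-o[2])/d[2]
def proj(c,p):
    f=210/np.tan(np.radians(c["fov_y"])/2)
    T=np.array(c["world_from_camera"]); q=T[:3,:3].T@(np.array(p)-T[:3,3]); s=q[:2]/q[2]
    return s*(1+c["k1"]*(s@s))*f+[c["cx"],c["cy"]]
E
python3 - <<'E'
from h import *
ims=[]
for n in ["scene","side","wrist"]:
    c=ctrl.camera(n); ims.append(c["color"]); T=np.array(c["world_from_camera"]);print(n,T[:3,3].round(3),T[:3,2].round(2))
    save(c,f"pics/{n}0.png")
    for t in ["wedge","short_foot","foot_far_right","foot_near_left","offcut","finial","glue"]:
        for r in ctrl.pinpoint(t,n)[:3]:
            print(t,round(r["score"],2),np.round(r["xy"]),onz(c,r["xy"],0.01 if t=="short_foot" else 0).round(3))
a=np.hstack([ims[0],ims[1]]);print(ctrl.observe()["tool_rot"])
E
```

```text
scene [1.282 0.81  0.805] [-0.58 -0.56 -0.59]
wedge 0.97 [209. 177.] [ 0.541 -0.187  0.   ]
wedge 0.75 [298. 175.] [ 0.352 -0.019  0.   ]
wedge 0.73 [243. 156.] [ 0.396 -0.206  0.   ]
foot_far_right 0.68 [205. 226.] [ 0.69  -0.021  0.   ]
foot_near_left 0.52 [337. 252.] [0.531 0.272 0.   ]
offcut 0.64 [118. 189.] [ 0.758 -0.314  0.   ]
finial 0.81 [396. 260.] [0.456 0.385 0.   ]
glue 0.58 [376. 328.] [0.652 0.472 0.   ]
side [-0.01   0.829  0.971] [ 0.42 -0.58 -0.7 ]
wedge 0.97 [362. 233.] [ 0.343 -0.026  0.   ]
wedge 0.78 [375. 186.] [ 0.404 -0.212  0.   ]
wedge 0.26 [305. 208.] [ 0.519 -0.015  0.   ]
short_foot 0.66 [305. 203.] [ 0.524 -0.022  0.01 ]
foot_near_left 0.66 [234. 276.] [0.524 0.284 0.   ]
offcut 0.31 [192. 247.] [0.671 0.278 0.   ]
finial 0.64 [226. 324.] [0.449 0.399 0.   ]
glue 0.66 [144. 300.] [0.647 0.469 0.   ]
wrist [0.651 0.073 0.375] [ 0.   -0.28 -0.96]
wedge 0.82 [  8. 202.] [ 0.351 -0.028  0.   ]
wedge 0.8 [190. 330.] [ 0.54  -0.188  0.   ]
wedge 0.61 [ 82. 345.] [ 0.403 -0.211  0.   ]
short_foot 0.74 [175. 201.] [ 0.539 -0.024  0.01 ]
foot_far_right 0.65 [311. 197.] [ 0.682 -0.022  0.   ]
offcut 0.75 [366. 403.] [ 0.761 -0.3    0.   ]
finial 0.63 [175. 201.] [ 0.535 -0.026  0.   ]
[7.07063910e-01 7.07149647e-01 3.52863486e-05 3.85095655e-05]
```

View pics/scene0.png

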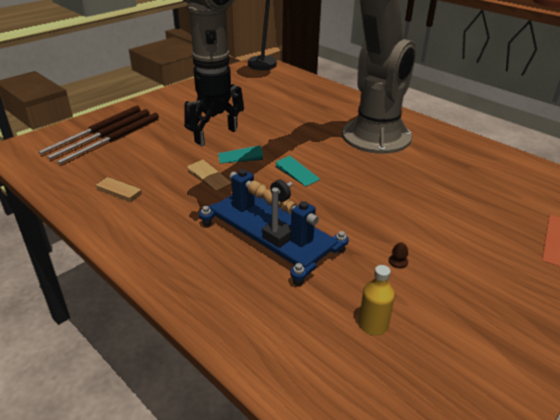

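View pics/side0.png

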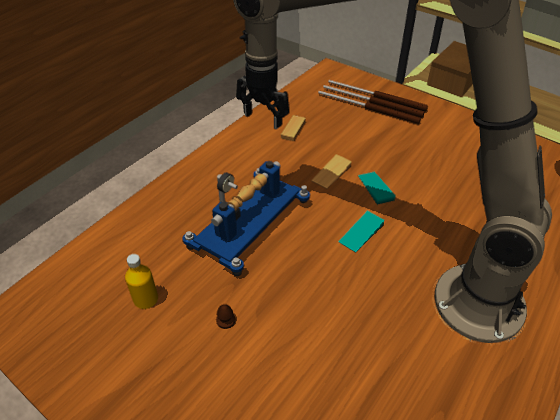

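The scene picture shows three wedge-like things: turquoise at (298,171) and (240,155), pale at (209,177). There is also a pale even-thickness offcut at (118,189). The pale one at (209,177), side (333,170), fits: pale wood and just right of the short foot. I'll confirm it in an enlarged wrist crop.

```bash
python3 - <<'E'
from h import *
for n in ["wrist","scene","side"]:
    c=ctrl.camera(n)
    for r in ctrl.trace("wedge",n)[:4]:
        m=r["pixels"].astype(np.uint8); ys,xs=np.nonzero(m); col=c["color"][m>0].mean(0)
        if col[0]<col[2]+15: continue
        k=max(cv2.findContours(m,0,1)[0],key=cv2.contourArea)
        ap=cv2.approxPolyDP(k,3,True)[:,0]
        print(n,round(r["score"],2),col.round(),[(tuple(p),tuple(onz(c,p,0).round(3)[:2])) for p in ap.tolist()])
    if n=="wrist":
        im=c["color"][170:400,90:290,::-1]; cv2.imwrite("pics/w1.png",cv2.resize(im,None,fx=2.6,fy=2.6,interpolation=2))
    for t in ["short_foot","foot_far_right","foot_near_left","foot_far_left"]:
        for r in ctrl.pinpoint(t,n)[:2]: print(n,t,round(r["score"],2),np.round(r["xy"]),onz(c,r["xy"],0.01 if t=="short_foot" else 0).round(3))
E
```

```text
wrist 0.96 [200. 171. 113.] [((178, 280), (np.float64(0.531), np.float64(-0.121))), ((179, 314), (np.float64(0.528), np.float64(-0.166))), ((166, 343), (np.float64(0.508), np.float64(-0.207))), ((167, 373), (np.float64(0.505), np.float64(-0.252))), ((175, 383), (np.float64(0.514), np.float64(-0.268))), ((212, 384), (np.float64(0.562), np.float64(-0.269))), ((212, 282), (np.float64(0.57), np.float64(-0.124)))]
wrist short_foot 0.91 [170. 203.] [ 0.533 -0.025  0.01 ]
wrist foot_far_right 0.87 [310. 195.] [ 0.682 -0.02   0.   ]
wrist foot_far_right 0.19 [190. 329.] [ 0.539 -0.187  0.   ]
scene 0.98 [127.  98.  61.] [((188, 166), (np.float64(0.548), np.float64(-0.277))), ((190, 173), (np.float64(0.567), np.float64(-0.242))), ((215, 190), (np.float64(0.571), np.float64(-0.126))), ((230, 183), (np.float64(0.519), np.float64(-0.124))), ((202, 159), (np.float64(0.494), np.float64(-0.279)))]
scene foot_far_right 0.56 [208. 223.] [ 0.677 -0.025  0.   ]
scene foot_near_left 0.46 [338. 249.] [ 0.521  0.267 -0.   ]
scene foot_far_left 0.71 [298. 284.] [0.672 0.278 0.   ]
side 0.94 [149. 113.  57.] [((350, 160), (np.float64(0.525), np.float64(-0.273))), ((335, 154), (np.float64(0.578), np.float64(-0.27))), ((313, 181), (np.float64(0.562), np.float64(-0.122))), ((328, 187), (np.float64(0.513), np.float64(-0.126))), ((350, 165), (np.float64(0.513), np.float64(-0.252)))]
side short_foot 0.56 [304. 203.] [ 0.525 -0.021  0.01 ]
side short_foot 0.56 [303. 207.] [ 0.518 -0.006  0.01 ]
side foot_near_left 0.56 [235. 275.] [0.523 0.282 0.   ]
side foot_far_left 0.38 [192. 247.] [0.67  0.278 0.   ]
```

View pics/w1.png

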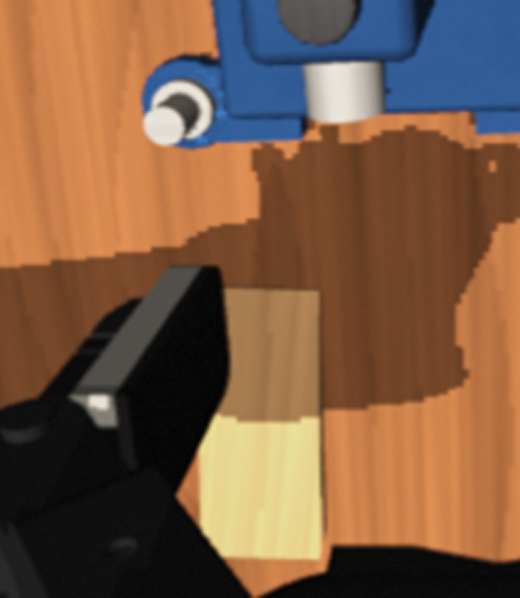

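The crop confirms it: a pale wood plank at crop (270,420), with its thin end facing the stand and lined up with the lug, and the blue lug's screw at crop (180,110). The wedge centre is about (0.541, -0.188) with yaw about 0, and its butt is at y≈-0.253. The short foot is at about (0.532, -0.025), consistent with the other three feet. I'll push with shut fingers along x≈0.535.

Emit:
send_rows([
  [[-0.04,-0.015,-0.01],[0,0,0],0],
  [[-0.08,-0.03,-0.01],[0,0,0],0.3],
  [[-0.12,-0.045,-0.01],[0,0,0],1],
  [[-0.16,-0.06,0],[0,0,0],1],
  [[-0.2,-0.075,0],[0,0,0],1],
  [[-0.24,-0.09,0],[0,0,0],1],
  [[-0.27,-0.105,0.02],[0,0,0],1],
  [[-0.295,-0.115,0.06],[0,0,0],1],
  [[-0.295,-0.115,0.1],[0,0,0],1],
  [[-0.295,-0.115,0.13],[0,0,0],1],
  [[-0.295,-0.115,0.15],[0,0,0],1],
  [[-0.295,-0.115,0.15],[0,0,0],1],
], squeeze=20)

```text
time: 3.3
tcp_pos: [0.5327, -0.2937, 0.0781]
tool_rot: [0.707, 0.707, -0.001, -0.003]
ft_force: [1.5, 0.7, -0.1]
gripper_width: -0.0002
grasp_force: 0.0
```

Emit:
send_rows([
  [[0,0.002,0.03],[0,0,0],1],
  [[0,0.002,0.055],[0,0,0],1],
  [[0,0.002,0.066],[0,0,0],1],
  [[0,0.002,0.072],[0,0,0],1],
  [[0,0.002,0.072],[0,0,0],1],
  [[0,0.002,0.072],[0,0,0],1],
])

```text
time: 3.9
tcp_pos: [0.5381, -0.2956, 0.0107]
tool_rot: [0.707, 0.707, 0.0, 0.001]
ft_force: [-0.4, -0.5, 1.0]
gripper_width: -0.0001
grasp_force: 0.0
```

```bash
python3 - <<'E'
from h import *
o=ctrl.observe();print(o["tcp_pos"],o["ft_force"])
for n in ["side","scene"]:
    c=ctrl.camera(n)
    im=c["color"]
    for r in ctrl.pinpoint("wedge",n)[:3]: print(n,round(r["score"],2),np.round(r["xy"]),onz(c,r["xy"],0).round(3))
    p=proj(c,[.54,-.16,0]).astype(int); save({"color":cv2.resize(im[p[1]-75:p[1]+75,p[0]-100:p[0]+100],None,fx=4,fy=4,interpolation=2)},f"pics/{n}1.png")
E
```

```text
[ 0.53808441 -0.29555156  0.01069883] [-0.39105567 -0.51888303  0.98948315]
side 0.95 [330. 174.] [ 0.538 -0.179  0.   ]
side 0.9 [364. 236.] [ 0.333 -0.02   0.   ]
side 0.6 [377. 190.] [ 0.393 -0.202  0.   ]
scene 0.89 [211. 179.] [ 0.544 -0.176  0.   ]
scene 0.61 [294. 173.] [ 0.354 -0.033  0.   ]
scene 0.56 [240. 156.] [ 0.402 -0.213  0.   ]
```

View pics/side1.png

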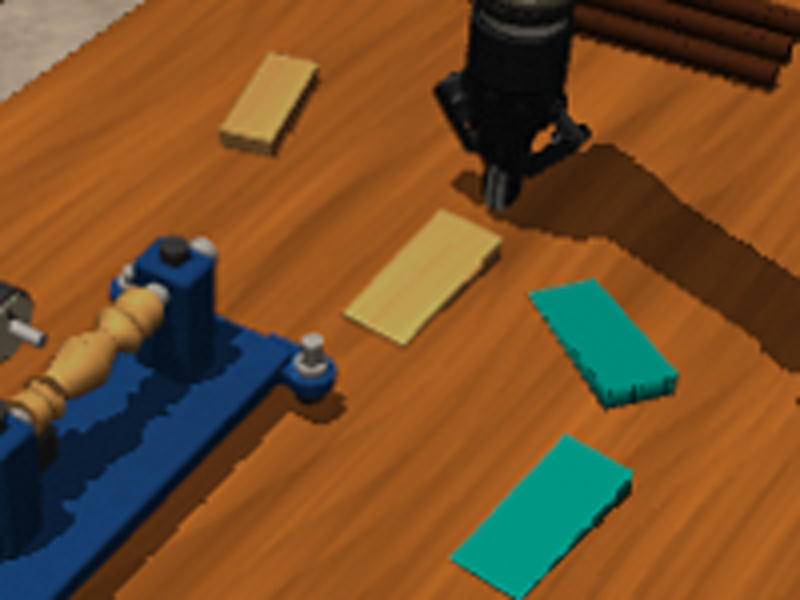

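The picture shows the shut fingertips at (497,205) squarely behind the wedge's butt (470,228), and its thin end (377,328) heading for the lug (312,380). Now the push.

Emit:
send_rows([
  [[0.012,0,0.002],[0,0,0],1],
  [[0.022,-0.002,0.002],[0,0,0],1],
  [[0.03,-0.002,0.002],[0,0,0],1],
  [[0.038,-0.002,0.002],[0,0,0],1],
  [[0.048,-0.002,0.002],[0,0,0],1],
  [[0.058,-0.002,0.002],[0,0,0],1],
  [[0.068,-0.002,0.002],[0,0,0],1],
  [[0.078,-0.002,0.002],[0,0,0],1],
  [[0.088,-0.002,0.002],[0,0,0],1],
  [[0.098,-0.002,0.002],[0,0,0],1],
  [[0.104,-0.002,0.002],[0,0,0],1],
  [[0.104,-0.002,0.002],[0,0,0],1],
])

```text
time: 5.3
tcp_pos: [0.5352, -0.1895, 0.0073]
tool_rot: [0.706, 0.708, 0.0, -0.0]
ft_force: [0.2, -1.4, 0.4]
gripper_width: -0.0003
grasp_force: 0.0
```

```bash
python3 - <<'E'
from h import *
o=ctrl.observe();print(o["tcp_pos"],o["ft_force"])
n="side"
c=ctrl.camera(n);im=c["color"]
for n2 in ["side","scene"]:
    c2=c if n2==n else ctrl.camera(n2)
    for t in ["wedge","short_foot"]:
        for r in ctrl.pinpoint(t,n2)[:3]: print(n2,t,round(r["score"],2),np.round(r["xy"]),onz(c2,r["xy"],0).round(3))
p=proj(c,[.54,-.1,0]).astype(int); save({"color":cv2.resize(im[p[1]-60:p[1]+60,p[0]-80:p[0]+80],None,fx=5,fy=5,interpolation=2)},f"pics/{n}2.png")
E
```

```text
[ 0.5352288  -0.18951567  0.0073098 ] [ 0.20295557 -1.41774532  0.41081751]
side wedge 0.85 [319. 187.] [ 0.534 -0.11   0.   ]
side wedge 0.72 [361. 233.] [ 0.344 -0.026 -0.   ]
side short_foot 0.5 [304. 200.] [ 0.539 -0.039  0.   ]
scene wedge 0.88 [227. 189.] [ 0.542 -0.108  0.   ]
scene wedge 0.56 [242. 156.] [ 0.398 -0.21   0.   ]
scene short_foot 0.34 [399. 263.] [0.461 0.396 0.   ]
```

View pics/side2.png

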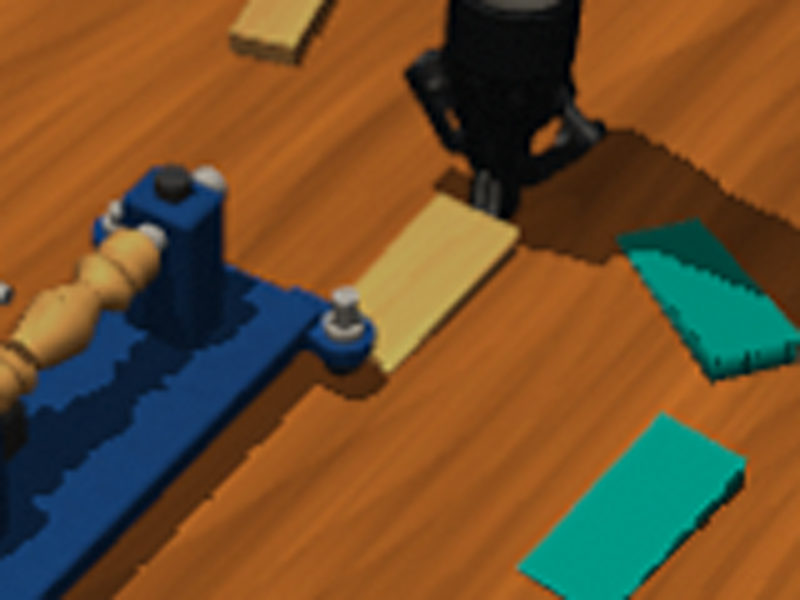

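The wedge (440,280) is still straight and its thin end is entering beside the lug (343,335). About 75 mm remains, so I'll push 60 mm and then creep.

Emit:
send_rows([
  [[0.008,-0.002,0],[0,0,0],1],
  [[0.016,-0.002,0],[0,0,0],1],
  [[0.024,-0.002,0],[0,0,0],1],
  [[0.032,-0.002,0],[0,0,0],1],
  [[0.039,-0.002,0],[0,0,0],1],
  [[0.045,-0.002,0],[0,0,0],1],
  [[0.05,-0.002,0],[0,0,0],1],
  [[0.055,-0.002,0],[0,0,0],1],
  [[0.059,-0.002,0],[0,0,0],1],
  [[0.062,-0.002,0],[0,0,0],1],
  [[0.062,-0.002,0],[0,0,0],1],
])

```text
time: 6.7
tcp_pos: [0.5331, -0.1284, 0.0073]
tool_rot: [0.707, 0.707, 0.0, -0.0]
ft_force: [0.1, 0.6, 0.2]
gripper_width: -0.0
grasp_force: 0.0
```

Emit:
send_rows([
  [[0.001,0,0],[0,0,0],1],
  [[0.002,0,0],[0,0,0],1],
  [[0.003,0,0],[0,0,0],1],
  [[0.004,0,0],[0,0,0],1],
  [[0.004,0,0],[0,0,0],1],
])

```text
time: 7.2
tcp_pos: [0.533, -0.1248, 0.0073]
tool_rot: [0.707, 0.707, 0.0, -0.0]
ft_force: [-0.5, -0.4, 0.0]
gripper_width: -0.0001
grasp_force: 0.1
```

Emit:
send_rows([
  [[0.001,0,0],[0,0,0],1],
  [[0.002,0,0],[0,0,0],1],
  [[0.003,0,0],[0,0,0],1],
  [[0.004,0,0],[0,0,0],1],
  [[0.004,0,0],[0,0,0],1],
])

```text
time: 7.7
tcp_pos: [0.5331, -0.1208, 0.0073]
tool_rot: [0.707, 0.707, 0.0, 0.0]
ft_force: [-0.0, -0.1, -0.4]
gripper_width: -0.0002
grasp_force: 0.1
```

Emit:
send_rows([
  [[0.001,0,0],[0,0,0],1],
  [[0.002,0,0],[0,0,0],1],
  [[0.002,0,0],[0,0,0],1],
])

```text
time: 8.0
tcp_pos: [0.5331, -0.1194, 0.0074]
tool_rot: [0.707, 0.707, -0.0, 0.0]
ft_force: [-0.5, -1.4, -1.0]
gripper_width: 0.0001
grasp_force: 0.9
```

Emit:
send_rows([
  [[0.001,0,0],[0,0,0],1],
  [[0.001,0,0],[0,0,0],1],
])

```text
time: 8.2
tcp_pos: [0.5331, -0.1186, 0.0074]
tool_rot: [0.707, 0.707, -0.0, 0.0]
ft_force: [0.2, -3.4, -0.6]
gripper_width: -0.0
grasp_force: 1.5
```

Emit:
send_rows([
  [[0.001,0,0],[0,0,0],1],
  [[0.001,0,0],[0,0,0],1],
])

```text
time: 8.4
tcp_pos: [0.5331, -0.1177, 0.0074]
tool_rot: [0.707, 0.707, -0.0, 0.0]
ft_force: [0.3, -4.6, -0.7]
gripper_width: 0.0
grasp_force: 2.2
```

Emit:
send_rows([
  [[0.001,0,0],[0,0,0],1],
  [[0.001,0,0],[0,0,0],1],
])

```text
time: 8.6
tcp_pos: [0.5331, -0.1169, 0.0074]
tool_rot: [0.707, 0.707, -0.0, 0.001]
ft_force: [0.3, -5.5, -2.2]
gripper_width: 0.0004
grasp_force: 2.6
```

Emit:
send_rows([
  [[0.001,0,0],[0,0,0],1],
  [[0.001,0,0],[0,0,0],1],
])

```text
time: 8.8
tcp_pos: [0.533, -0.1164, 0.0074]
tool_rot: [0.707, 0.707, -0.0, 0.001]
ft_force: [-0.5, -5.6, -0.9]
gripper_width: -0.0001
grasp_force: 3.0
```

Emit:
send_rows([
  [[0.001,0,0],[0,0,0],1],
  [[0.001,0,0],[0,0,0],1],
])

```text
time: 9.0
tcp_pos: [0.533, -0.1159, 0.0074]
tool_rot: [0.707, 0.707, -0.001, 0.001]
ft_force: [0.3, -6.4, -1.1]
gripper_width: 0.0002
grasp_force: 3.4
```

Emit:
send_rows([
  [[0.0005,0,0],[0,0,0],1],
  [[0.0005,0,0],[0,0,0],1],
])

```text
time: 9.2
tcp_pos: [0.533, -0.1158, 0.0074]
tool_rot: [0.708, 0.707, -0.001, 0.001]
ft_force: [0.1, -8.1, -1.9]
gripper_width: -0.0001
grasp_force: 3.8
```

That's about 8 N, which is snug. Backing straight off.

Emit:
send_rows([
  [[-0.002,0,0],[0,0,0],1],
  [[-0.006,0,0],[0,0,0],1],
  [[-0.016,0,0],[0,0,0],1],
  [[-0.03,0,0],[0,0,0],1],
  [[-0.05,0,0],[0,0,0],1],
  [[-0.07,0,-0.03],[0,0,0],1],
  [[-0.09,0,-0.06],[0,0,0],1],
  [[-0.1,0,-0.09],[0,0,0],1],
  [[-0.1,0,-0.09],[0,0,0],1],
  [[-0.1,0,-0.09],[0,0,0],1],
])

```text
time: 10.2
tcp_pos: [0.5332, -0.2143, 0.0979]
tool_rot: [0.708, 0.707, 0.001, 0.0]
ft_force: [0.2, 0.1, -0.3]
gripper_width: -0.0
grasp_force: 0.0
```

```bash
python3 - <<'E'
from h import *
o=ctrl.observe();print(o["tcp_pos"],o["ft_force"])
ims=[]
for n in ["side","scene"]:
    c=ctrl.camera(n);im=c["color"]
    for t in ["wedge","short_foot","foot_far_right","foot_near_left","foot_far_left"]:
        for r in ctrl.pinpoint(t,n)[:1]: print(n,t,round(r["score"],2),np.round(r["xy"]),onz(c,r["xy"],0).round(3))
    p=proj(c,[.54,-.06,0]).astype(int); ims.append(cv2.resize(im[p[1]-50:p[1]+50,p[0]-65:p[0]+65],None,fx=3,fy=3,interpolation=2))
save({"color":np.hstack(ims)},"pics/end.png")
E
```

```text
[ 0.53317814 -0.21430531  0.09787043] [ 0.1705703   0.14264034 -0.2610356 ]
side wedge 0.89 [304. 200.] [ 0.537 -0.039  0.   ]
side short_foot 0.41 [301. 201.] [ 0.541 -0.031 -0.   ]
side foot_near_left 0.61 [239. 275.] [0.514 0.276 0.   ]
side foot_far_left 0.39 [192. 248.] [ 0.665  0.281 -0.   ]
scene wedge 0.64 [293. 173.] [ 0.356 -0.034  0.   ]
scene foot_far_right 0.42 [207. 223.] [ 0.679 -0.028 -0.   ]
scene foot_near_left 0.65 [337. 249.] [0.523 0.265 0.   ]
scene foot_far_left 0.43 [301. 284.] [0.667 0.283 0.   ]
```

View pics/end.png

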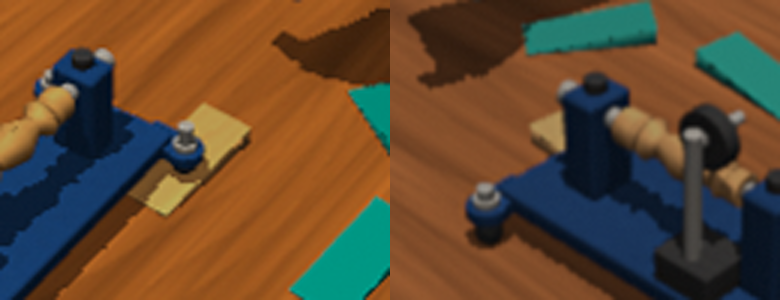

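The wedge lies under the lug (left half, 185,150), straight and flat. Its centre at y≈-0.039 matches the expected snug position, and the stand hasn't moved. Handing in.

```bash
python3 -c "
from station import ctrl
print(ctrl.close_job())"
```

```text
the job is handed in; nothing more can be done
None
```

I pushed the wooden wedge thin end first under the short foot until it was snug at about 8 N, backed the arm off clear, and handed the job in; the hand-in returned no verdict, but the last pictures show the wedge flat and straight under the foot and the stand not visibly moved.

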